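# Latch the centrifuge rotor on its loading station

## Task

Latch the centrifuge rotor onto its loading station: with your fingers, gently push the black latch knob along the L-shaped slot towards the rotor as far as the corner, then round the corner and fully home to the closed end of the short leg, and let go. Only push it: do not pinch the knob or pull it up, and leave the loose things standing around undisturbed.

Things in the scene. Friction and masses are not known exactly. Their poses are not given: they have to be found in the camera images.
- station: Rotor loading station, fixed to the bench: grey base plate (x -110..110, y -120..315 mm, 12 mm thick) with a flat latch housing (x -85..45, y -105..45 mm, aluminium cover plate with its top at z 36 mm) and, on the +y side, a rotor. Origin on the bench under the corner of the cover's L-shaped slot; z up. The slot is 15 mm wide: long leg along +y to the corner, short leg from it along -x
- rotor_top (a point): centre of the fixed aluminium rotor's flat top, 101 mm above the bench, at x 0, y 205 mm of the station. The rotor is a 170 mm wide disc with bores, some with blue caps; nut and caps rise to 120 mm. Between it and the housing, at y 65..85 mm, stands a steel keeper bridge 56 mm wide, its top at z 35 mm
- slot_start (a point): fixed point of the station: centre of the slot at the free end of the long leg, on the cover's top face (knob axis when joint bolt = 0, crosspin = 0)
- slot_corner (a point): fixed point: centre of the slot's corner, on the cover's top face (knob axis when bolt = 0.070, crosspin = 0)
- slot_end (a point): fixed point: where the knob axis is when fully home in the short leg, on the cover's top face (bolt = 0.070, crosspin = 0.045)
- knob: the latch knob and its stem, which slides in the slot: an upright black cylinder 20 mm across on a 12 mm steel stem; the black grip spans z 41 to 78 mm above the bench, so there are 5 mm between it and the cover. Origin on the knob's axis, at bench height; axes as the station's
- knob_mid (a point): on the knob's axis half-way up the black grip, 60 mm above the bench; moves with the knob
- bolt (a joint): how far the knob (and the steel bolt under the cover, whose tongue reaches over the rotor's foot) is along the long leg, m: 0 at the free end, 0.070 at the corner (hard stop). It starts somewhere in the first part of the leg. Slides with about 2 N friction plus light damping and stays where it is left
- crosspin (a joint): how far the knob is along the short leg, m: 0 in line with the long leg, 0.045 at the closed end (hard stop). Moves only when the bolt is at the corner (within about 1.5 mm), as the slot's walls block it otherwise. About 1.5 N friction; stays where it is left
- plunger (a joint): how far the knob is pulled up, m: 0 is down (normal), 0.012 the most. A spring of 3 to 4 N keeps it down
- vial: the small amber jar (26 mm across, 45 mm tall, white cap) that stands on the station's base plate; origin at the centre of its underside
- tube_cap: a loose blue tube cap (28 mm across, 14 mm tall) lying on the station's base plate; origin at the centre of its underside
- tube: a capped sample tube (29 mm across, cap 34 mm, 108 mm tall) standing on the bench on the robot's side of the station; origin at the centre of its underside
- buffer: glass bottle, 68 mm across, 150 mm tall, on the bench right of the station; origin at the centre of its underside
- beaker: glass beaker, 70 mm across, 85 mm tall, on the bench right of the station; origin at the centre of its underside
- marker: marker pen lying on the bench, 130 mm long along its own x, 15 mm thick; origin under its middle
- rotor_key: T-handled steel hex key lying on the bench right of the station, 125 mm long along its own x, black crossbar 70 mm long, 14 mm thick; origin on the bench under the shaft

How it is judged:
By the outcome, as a careful person would: the job done as asked, in the order asked, and still so for the second after the job is handed in, with the robot touching nothing.
It also fails if it takes over 42 s, if anything falls off the work surface, if the arm or the gripper's body presses on something with over 40 N, if the wrist force passes 120 N, or if a joint passes its speed limit or range.

## Robot

A 7-joint arm with a two-finger parallel gripper is mounted at the origin on the work surface. World frame = base frame: x ahead of the robot, y to its left, z up, the work surface at z = 0. Lengths are in m, angles in rad, forces in N, time in s.
With the tool pointing down it reaches from about 0.4 to 0.875 m from the base axis. Payload 6.5 kg.
Tool frame: the origin (TCP) lies at the very end of the fingers, on their centre line; the grasp point (between the pads) lies 19 mm behind it; z points along the fingers, y is the direction in which the jaws open and shut (so a half turn about z gives the same grasp; the last joint's range is limited). The gripper opens to 85 mm and grips with 20 to 120 N. Pads are 22 mm wide; open, the fingers measure 114 mm over their backs; the gripper's body (76 mm by 85 mm) begins 54 mm behind the grasp point. The pads swing forward as they close: fully open they stand 13 mm farther back than shut.
Start: joints at [1.276, 0.536, -0.004, 1.538, 0.003, 1.067, -0.071], TCP at [0.147, -0.633, 0.231] pointing down, gripper open.
Joint ranges: [-2.7, 2.7], [-0.37, 2.16], [-1.27, 1.26], [0.24, 2.4], [-1.31, 4.45], [0.19, 1.91], [-2.76, 2.76]. Speed limits (rad/s): [2.39, 2.39, 3.14, 3.14, 3.14, 3.14, 3.14].

## Interface

Orientations are given as a 3x3 rotation matrix whose columns are the frame's x, y, z axes.
In Python, from cell import manip, imaging, workorder gives the robot as it stands. The module is installed in compiled form; this text tells all that it offers.
- The arm moves only by the tool move_arm, never from a script. Its argument "moves" is a list of rows, each an object of numbers: "tx", "ty", "tz": the shift along the tool's x, y, z in m; "ax", "ay", "az": the turn, a rotation vector about the tool's x, y, z in rad; "fingers": the closure, from 0 (fully open) to 1 (shut). A call has 1 to 20 rows; each row shifts and turns the pose as measured when the row begins, along the tool's axes as they then stand; what a row does not reach is not made up. A row lasts 1/12 s, in which the tool goes at most 41.7 mm and 7.16 degrees, less where a joint would pass 70% of its speed; a pose out of reach is approached as far as the arm can. A call with a gripper value outside its range is refused whole. The fingers move at their own pace and stop on an object; "force" is the grip in N (left out, the last holds). Time passes only in rows, so rows that do not move let the fingers close. It gives the time, the measured TCP pose, the force and the opening at its end, in the units of the state.
- manip.read_state(): the state, without advancing time (a new reading comes with each control period).
- imaging.snapshot(name): name is "side" or "top"; returns (picture, depth): 384x512x3 uint8, red, green, blue; 384x512 float32, m along the optical axis (not along the pixel's ray), 0 where there is no reading.
- imaging.calibration(name): a dict with "fov_y" (degrees; the focal length in pixels is half the picture's height over the tangent of half this angle, whatever the lens; pixels are square), "cx", "cy" (the principal point, pixels), "xyz" and "rotation" of the camera in the world. Camera axes: x right, y down, z forward; pixel columns grow to the right and rows downward; lengths in m; the calibration is good to about 2 mm. A picture is of the moment at which its call begins. calibration takes no time and is no camera call.
- workorder.close_job(): hands the job in, once; it reports no verdict.
The state is a dict: "time_s": time; "joint_positions": joint angles; "qd": joint speeds; "joint_efforts": joint torques, N m; "eef_pos": TCP position; "eef_rot": TCP orientation; "ft_force": force on the tool from outside, world axes, zero at the start; "moment": the same for the moment, N m; "grip_width": finger opening in m.
Only numpy, scipy, OpenCV 4.12 (cv2) and the standard library are available. Lean on these libraries where they do the work, as an engineer would, in place of code of your own. Each camera call takes 0.05 s, during which the arm holds its last target. There are 200 camera calls.

## Working session

There is one attempt and no reset: what is moved stays moved. The work goes in short steps, Python scripts to look and compute and a tool call to move; the robot and the scene stay as the last step left them, time stands still between calls to the robot, and variables do not carry over. Pictures are saved under pics/ and viewed, about 8 in all and at most 12, crops included, and the job is handed in when it is done.

Besides the shell and the picture viewer there is one more tool, called by a JSON object that holds its "name" and its "arguments". move_arm: Moves the arm, as the interface text tells. Its arguments: {"type":"object","properties":{"moves":{"type":"array","items":{"type":"object","properties":{"tx":{"type":"number"},"ty":{"type":"number"},"tz":{"type":"number"},"ax":{"type":"number"},"ay":{"type":"number"},"az":{"type":"number"},"fingers":{"type":"number"}}}},"force":{"type":"number"}},"required":["moves"]}

```bash
mkdir -p pics
cat > h.py <<'E'
import numpy as np, cv2
from cell import manip, imaging, workorder
def snap(n,tag):
    p,d=imaging.snapshot(n); np.savez(f'pics/{tag}.npz',p=p,d=d); cv2.imwrite(f'pics/{tag}.png',cv2.cvtColor(cv2.resize(p,None,fx=1.5,fy=1.5),cv2.COLOR_RGB2BGR)); return p,d
def ray(n,u,v):
    c=imaging.calibration(n); f=192/np.tan(np.radians(c['fov_y'])/2)
    return np.array(c['xyz']), np.array(c['rotation'])@np.array([(u-c['cx'])/f,(v-c['cy'])/f,1])
def onz(n,u,v,z):
    o,r=ray(n,u,v); return o+r*(z-o[2])/r[2]
def bydepth(n,u,v,d):
    o,r=ray(n,u,v); return o+r*d
E
python3 - <<'E'
from h import *
for n in('top','side'):
    snap(n,n+'0'); print(imaging.calibration(n))
s=manip.read_state(); print(s)
E
```

```text
{'fov_y': 51.514824852737405, 'cx': 261.37112700357096, 'cy': 194.56750330215195, 'xyz': array([ 0.40807918, -0.20146041,  1.19269305]), 'rotation': array([[-0.018071  , -0.99200251,  0.12491778],
       [-0.99967793,  0.02015304,  0.01542357],
       [-0.0178177 , -0.12459883, -0.99204721]])}
{'fov_y': 49.67792289210553, 'cx': 252.90802708929513, 'cy': 182.2381001303936, 'xyz': array([0.08318319, 0.31542798, 0.68758106]), 'rotation': array([[-0.74839924, -0.44152372,  0.49492969],
       [-0.66321897,  0.50522931, -0.55216297],
       [-0.00625993, -0.7414851 , -0.67094013]])}
{'time_s': 0.1, 'joint_positions': array([ 1.27579091,  0.53710827, -0.00445691,  1.53877721,  0.00260716,
        1.06729243, -0.07120654]), 'qd': array([ 1.72411451e-04, -4.56567072e-04,  7.59386520e-04, -2.19084508e-03,
        9.24008330e-05,  2.07847132e-03, -6.45020050e-04]), 'joint_efforts': array([ 3.05496949e-03, -5.84566605e+01,  1.05207559e+00, -2.59773195e+01,
        1.26330665e-02,  4.69028426e-03, -4.41023440e-05]), 'eef_pos': array([ 0.1472946 , -0.63250412,  0.23048782]), 'eef_rot': array([[ 9.73918874e-01,  2.26896028e-01, -4.68076076e-04],
       [ 2.26896482e-01, -9.73917713e-01,  1.50849520e-03],
       [-1.13596013e-04, -1.57535676e-03, -9.99998753e-01]]), 'ft_force': array([0.03147962, 0.36147193, 0.55461588]), 'moment': array([-0.01071677, -0.02456619,  0.01828522]), 'grip_width': 0.08571066821769276}
```

View pics/top0.png

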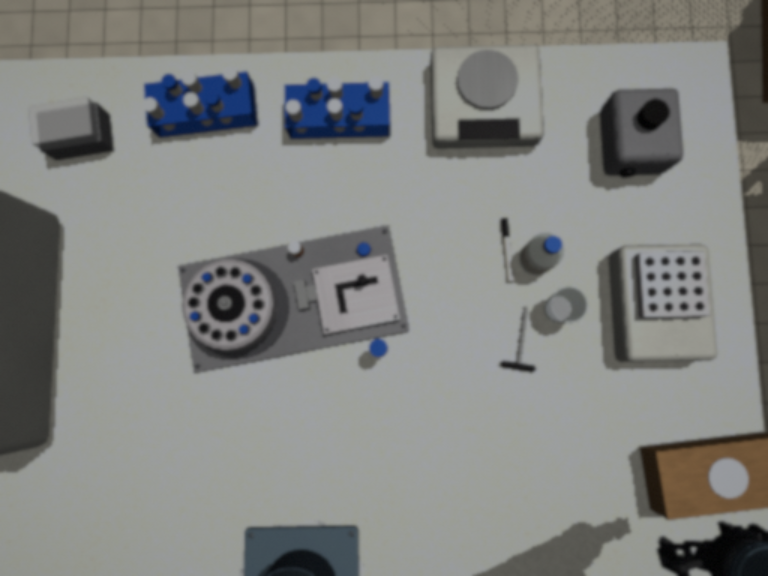

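View pics/side0.png

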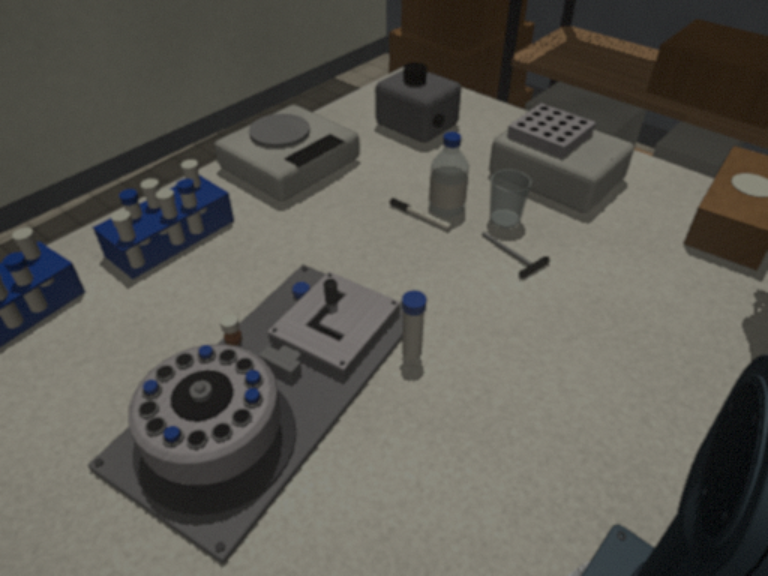

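Run:
```python
from h import *
Z=np.load('pics/top0.npz');p=Z['p'];d=Z['d']
c=p[140:255,110:290]; cv2.imwrite('pics/crop_t.png',cv2.cvtColor(cv2.resize(c,None,fx=4.4,fy=4.4,interpolation=cv2.INTER_CUBIC),cv2.COLOR_RGB2BGR))
Z=np.load('pics/side0.npz');c=Z['p'][170:260,130:300]; cv2.imwrite('pics/crop_s.png',cv2.cvtColor(cv2.resize(c,None,fx=4.6,fy=4.6,interpolation=cv2.INTER_CUBIC),cv2.COLOR_RGB2BGR))
hsv=cv2.cvtColor(p,cv2.COLOR_RGB2HSV); g=cv2.cvtColor(p,cv2.COLOR_RGB2GRAY)
# depth-based heights
v,u=np.mgrid[0:384,0:512]; cal=imaging.calibration('top'); f=192/np.tan(np.radians(cal['fov_y'])/2)
P=np.stack([(u-cal['cx'])/f*d,(v-cal['cy'])/f*d,d],-1)@np.array(cal['rotation']).T+cal['xyz']
np.save('pics/Ptop.npy',P)
# base plate region: grey dark
m=((g>60)&(g<125)).astype(np.uint8)
print('heights cover',P[210,255],'rotor',P[202,168],'base',P[165,230],'knob?',P[188,241],'bench',P[280,250])
win=np.zeros_like(m);win[140:255,110:290]=1
H=P[...,2]
cov=((H>.028)&(H<.046)&(win>0)).astype(np.uint8); 
n,l,st,ce=cv2.connectedComponentsWithStats(cov)
for i in range(1,n):
    if st[i,4]>30: print('cov',st[i],ce[i],cv2.minAreaRect(np.argwhere(l==i)[:,::-1].astype(np.float32)))
rt=((H>.09)&(H<.13)&(win>0)); pts=P[rt]; print('rotor',rt.sum(),pts.mean(0),np.median(pts[:,2]))
kn=((H>.06)&(H<.09)&(win>0)).astype(np.uint8)
n,l,st,ce=cv2.connectedComponentsWithStats(kn)
for i in range(1,n):
    if st[i,4]>8: print('k',st[i],ce[i],P[l==i].mean(0))
```

```text
heights cover [ 0.50875799 -0.1640712   0.03588185] rotor [0.52981832 0.0740517  0.10306038] base [ 0.64919166 -0.08968892  0.00988227] knob? [ 0.56857046 -0.12667659  0.07650827] bench [ 0.30567917 -0.14494361  0.00159546]
cov [ 208  170   59   53 2046] [237.02052786 196.18670577] ((235.40623474121094, 196.0988006591797), (44.11675262451172, 54.15624237060547), 79.04593658447266)
cov [196 186  13  20 140] [201.02142857 195.99285714] ((202.13461303710938, 195.673095703125), (19.023263931274414, 9.805807113647461), 78.69007110595703)
rotor 2981 [0.52611261 0.10880907 0.10255661] 0.1022025459076159
k [157 181  28  52 128] [176.8984375 210.984375 ] [0.50701334 0.05538419 0.07564771]
k [238 183   7   7  42] [241.19047619 185.92857143] [ 0.57447162 -0.12729911  0.07666793]
```

View pics/crop_t.png

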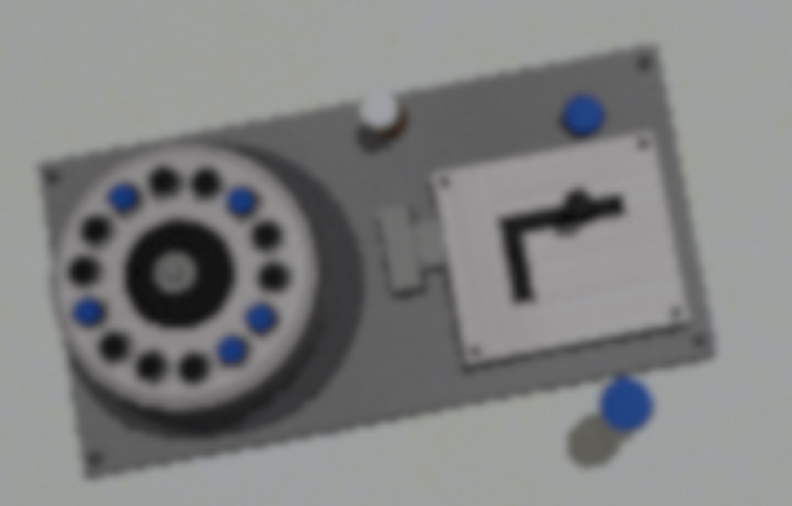

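View pics/crop_s.png

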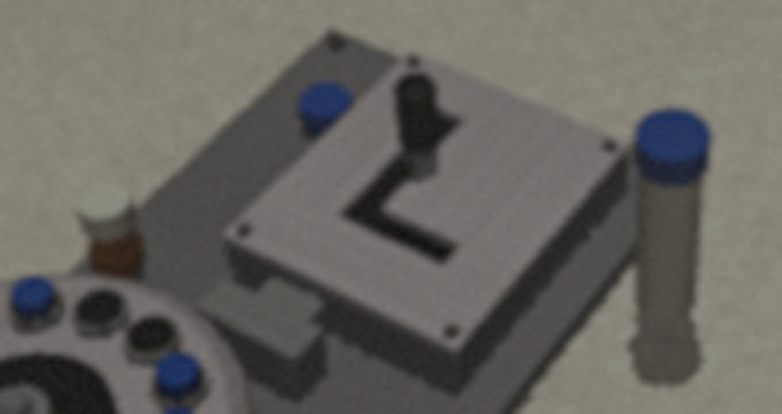

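Run:
```python
from h import *
C=lambda x,y:((x+.5)/4.4-.5+110,(y+.5)/4.4-.5+140)
pix=[(432,172),(653,130),(690,322),(468,366)]; S=np.array([[45,45],[45,-105],[-85,-105],[-85,45]])/1e3
W=np.array([onz('top',*C(*q),.036)[:2] for q in pix])
bp=[(40,162),(655,45),(715,352),(88,478)]; SB=np.array([[110,315],[110,-120],[-110,-120],[-110,315]])/1e3
WB=np.array([onz('top',*C(*q),.012)[:2] for q in bp])
WR=onz('top',*C(176,270),.12)[:2]; 
A=np.vstack([S,SB,[[0,.205]]]);B=np.vstack([W,WB,WR])
a=A-A.mean(0);b=B-B.mean(0); th=np.arctan2((a[:,0]*b[:,1]-a[:,1]*b[:,0]).sum(),(a*b).sum())
R=np.array([[np.cos(th),-np.sin(th)],[np.sin(th),np.cos(th)]]); t=B.mean(0)-R@A.mean(0)
print('yaw deg',np.degrees(th),th,'origin',t); print('res mm',np.round(1e3*(B-(A@R.T+t)),1).tolist())
st=lambda w:np.round(1e3*(R.T@(np.array(w)[:2]-t)),1)
for n,q,z in [('corner',(511,220),.036),('sl-end tip',(523,300),.036),('start tip',(624,206),.036),('knobtop',(577,198),.078),('vial',(380,110),.057),('cap',(582,115),.026),('tube',(627,404),.108)]:
    w=onz('top',*C(*q),z); print(n,w,st(w))
P=np.load('pics/Ptop.npy'); print('knob depth',st([.5745,-.1273]))
# side check: knob top
D=lambda x,y:((x+.5)/4.6-.5+130,(y+.5)/4.6-.5+170)
for n,q,z in [('s knobtop',(415,84),.078),('s corner',(362,212),.036),('s cap',(325,100),.026),('s vial',(107,197),.057),('s tube',(673,135),.108)]:
    w=onz('side',*D(*q),z);print(n,w,st(w))
np.savez('station.npz',R=R,t=t)
```

```text
yaw deg 9.942333729212372 0.1735264589068422 origin [ 0.56669185 -0.07946814]
res mm [[0.9, 1.2], [0.4, 0.2], [-1.2, 0.3], [-1.6, -0.1], [0.2, -2.0], [-2.1, 1.9], [2.2, 3.0], [0.7, -2.2], [0.4, -2.3]]
corner [ 0.57052965 -0.07904115  0.036     ] [ 3.9 -0.2]
sl-end tip [ 0.51672908 -0.08665326  0.036     ] [-50.5   1.5]
start tip [ 0.57841695 -0.15470254  0.036     ] [ -1.4 -76.1]
knobtop [ 0.57806706 -0.12618044  0.078     ] [  3.1 -48. ]
vial [0.64288292 0.00509411 0.057     ] [89.6 70.1]
cap [ 0.64285813 -0.12672495  0.026     ] [ 66.9 -59.7]
tube [ 0.44423419 -0.15761809  0.108     ] [-134.1  -55.8]
knob depth [ -0.6 -48.5]
s knobtop [ 0.57462717 -0.12565756  0.078     ] [ -0.2 -46.9]
s corner [ 0.56494005 -0.07734574  0.036     ] [-1.4  2.4]
s cap [ 0.64240285 -0.12491921  0.026     ] [ 66.7 -57.8]
s vial [0.64392142 0.00561136 0.057     ] [90.8 70.5]
s tube [ 0.44326547 -0.15455517  0.108     ] [-134.5  -52.6]
```

{"name": "move_arm", "arguments": {"moves": [{"az":0.055,"fingers":1,"tx":0.01,"ty":-0.007},{"tx":0.03,"ty":-0.0222,"fingers":1},{"tx":0.03,"ty":-0.0222,"fingers":1},{"tx":0.03,"ty":-0.0222,"fingers":1},{"tx":0.03,"ty":-0.0222,"fingers":1},{"tx":0.03,"ty":-0.0222,"fingers":1},{"tx":0.03,"ty":-0.0222,"fingers":1},{"tx":0.03,"ty":-0.0222,"fingers":1},{"tx":0.03,"ty":-0.0222,"fingers":1},{"tx":0.03,"ty":-0.0222,"fingers":1},{"tx":0.03,"ty":-0.0222,"fingers":1},{"tx":0.03,"ty":-0.0222,"fingers":1},{"tx":0.03,"ty":-0.0222,"fingers":1},{"tx":0.03,"ty":-0.0222,"fingers":1},{"tx":0.03,"ty":-0.0222,"fingers":1},{"tx":0.03,"ty":-0.0222,"fingers":1},{"tx":0.02,"ty":-0.015,"fingers":1},{"fingers":1}], "force": 40}}

```text
$.moves[0]: bad value
```

```bash
cat > st.py <<'E'
from h import *
Z=np.load('station.npz');R=Z['R'];t=Z['t']
def report():
    s=manip.read_state(); p=s['eef_pos']; T=s['eef_rot']
    print('t',round(s['time_s'],2),'TCP station mm',np.round(1e3*(R.T@(p[:2]-t)),1),'z',round(p[2]*1e3,1),'yaw err deg',round(np.degrees(np.arctan2(T[1,0],T[0,0]))-9.94,2),'tilt',np.round(T[:2,2],4),'F station',np.round(R.T@s['ft_force'][:2],1),round(s['ft_force'][2],1),'w',round(s['grip_width'],4))
E
python3 -c "from st import *;report()"
```

```text
t 0.1 TCP station mm [-508.6 -472.3] z 230.5 yaw err deg 3.17 tilt [-0.0005  0.0015] F station [0.1 0.4] 0.6 w 0.0857
```

{"name": "move_arm", "arguments": {"moves": [{"tx":0.01,"ty":-0.007,"tz":0.0,"ax":0.0,"ay":0.0,"az":0.055,"fingers":1.0}], "force": 40}}

```text
time_s: 0.18
eef_pos: [0.1529, -0.6245, 0.23]
eef_rot: [[0.985, 0.17, -0.002], [0.17, -0.985, 0.001], [-0.002, -0.001, -1.0]]
ft_force: [-0.2, 0.1, -0.1]
grip_width: 0.0755
```

All keys are needed in each row.

{"name": "move_arm", "arguments": {"moves": [{"tx":0.03,"ty":-0.0222,"tz":0.0,"ax":0.0,"ay":0.0,"az":0.0,"fingers":1.0},{"tx":0.03,"ty":-0.0222,"tz":0.0,"ax":0.0,"ay":0.0,"az":0.0,"fingers":1.0},{"tx":0.03,"ty":-0.0222,"tz":0.0,"ax":0.0,"ay":0.0,"az":0.0,"fingers":1.0},{"tx":0.03,"ty":-0.0222,"tz":0.0,"ax":0.0,"ay":0.0,"az":0.0,"fingers":1.0},{"tx":0.03,"ty":-0.0222,"tz":0.0,"ax":0.0,"ay":0.0,"az":0.0,"fingers":1.0},{"tx":0.03,"ty":-0.0222,"tz":0.0,"ax":0.0,"ay":0.0,"az":0.0,"fingers":1.0},{"tx":0.03,"ty":-0.0222,"tz":0.0,"ax":0.0,"ay":0.0,"az":0.0,"fingers":1.0},{"tx":0.03,"ty":-0.0222,"tz":0.0,"ax":0.0,"ay":0.0,"az":0.0,"fingers":1.0},{"tx":0.03,"ty":-0.0222,"tz":0.0,"ax":0.0,"ay":0.0,"az":0.0,"fingers":1.0},{"tx":0.03,"ty":-0.0222,"tz":0.0,"ax":0.0,"ay":0.0,"az":0.0,"fingers":1.0},{"tx":0.03,"ty":-0.0222,"tz":0.0,"ax":0.0,"ay":0.0,"az":0.0,"fingers":1.0},{"tx":0.03,"ty":-0.0222,"tz":0.0,"ax":0.0,"ay":0.0,"az":0.0,"fingers":1.0},{"tx":0.03,"ty":-0.0222,"tz":0.0,"ax":0.0,"ay":0.0,"az":0.0,"fingers":1.0},{"tx":0.03,"ty":-0.0222,"tz":0.0,"ax":0.0,"ay":0.0,"az":0.0,"fingers":1.0},{"tx":0.03,"ty":-0.0222,"tz":0.0,"ax":0.0,"ay":0.0,"az":0.0,"fingers":1.0},{"tx":0.03,"ty":-0.0222,"tz":0.0,"ax":0.0,"ay":0.0,"az":0.0,"fingers":1.0},{"tx":0.0,"ty":0.0,"tz":0.0,"ax":0.0,"ay":0.0,"az":0.0,"fingers":1.0}]}}

```text
time_s: 1.6
eef_pos: [0.5809, -0.1709, 0.2214]
eef_rot: [[0.987, 0.16, -0.011], [0.16, -0.987, 0.009], [-0.009, -0.01, -1.0]]
ft_force: [-0.1, 1.0, 0.9]
grip_width: 0.0
```

```bash
python3 -c "from st import *;report()"
```

```text
t 1.6 TCP station mm [ -1.8 -92.5] z 221.4 yaw err deg -0.71 tilt [-0.0106  0.0086] F station [0.1 1. ] 0.9 w 0.0
```

{"name": "move_arm", "arguments": {"moves": [{"tx":0.002,"ty":0.003,"tz":0.01,"ax":-0.01,"ay":0.009,"az":-0.012,"fingers":1.0},{"tx":0,"ty":0,"tz":0.035,"ax":0,"ay":0,"az":0,"fingers":1.0},{"tx":0,"ty":0,"tz":0.035,"ax":0,"ay":0,"az":0,"fingers":1.0},{"tx":0,"ty":0,"tz":0.03,"ax":0,"ay":0,"az":0,"fingers":1.0},{"tx":0,"ty":0,"tz":0.025,"ax":0,"ay":0,"az":0,"fingers":1.0},{"tx":0,"ty":0,"tz":0.015,"ax":0,"ay":0,"az":0,"fingers":1.0},{"tx":0,"ty":0,"tz":0,"ax":0,"ay":0,"az":0,"fingers":1.0}]}}

```text
time_s: 2.18
eef_pos: [0.5863, -0.1688, 0.0652]
eef_rot: [[0.983, 0.182, 0.003], [0.182, -0.983, 0.001], [0.003, -0.001, -1.0]]
ft_force: [0.3, 0.1, 0.5]
grip_width: -0.0004
```

```bash
python3 -c "
from st import *;report();snap('side','side1')"
```

```text
t 2.18 TCP station mm [  3.9 -91.4] z 65.2 yaw err deg 0.54 tilt [0.0032 0.0014] F station [0.3 0. ] 0.5 w -0.0004
```

View pics/side1.png

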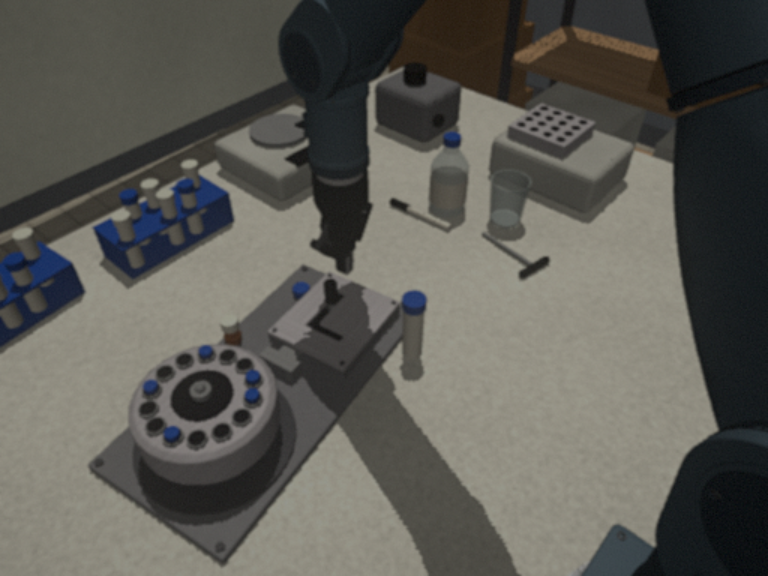

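{"name": "move_arm", "arguments": {"moves": [{"tx":-0.004,"ty":0.002,"tz":0.008,"ax":0,"ay":-0.003,"az":0.009,"fingers":1.0},{"tx":0,"ty":0,"tz":0.008,"ax":0,"ay":0,"az":0,"fingers":1.0},{"tx":0,"ty":-0.005,"tz":0,"ax":0,"ay":0,"az":0,"fingers":1.0},{"tx":0,"ty":-0.006,"tz":0,"ax":0,"ay":0,"az":0,"fingers":1.0},{"tx":0,"ty":-0.004,"tz":0,"ax":0,"ay":0,"az":0,"fingers":1.0},{"tx":0,"ty":-0.003,"tz":0,"ax":0,"ay":0,"az":0,"fingers":1.0},{"tx":0,"ty":-0.003,"tz":0,"ax":0,"ay":0,"az":0,"fingers":1.0},{"tx":0,"ty":-0.003,"tz":0,"ax":0,"ay":0,"az":0,"fingers":1.0}]}}

```text
time_s: 2.9
eef_pos: [0.5822, -0.1479, 0.0549]
eef_rot: [[0.985, 0.171, 0.01], [0.171, -0.985, -0.002], [0.009, 0.004, -1.0]]
ft_force: [0.2, -1.5, -1.5]
grip_width: 0.0003
```

```bash
python3 -c "
from st import *;report()"
```

```text
t 2.9 TCP station mm [  3.5 -70.1] z 54.9 yaw err deg -0.1 tilt [ 0.0099 -0.0022] F station [-0.  -1.6] -1.5 w 0.0003
```

{"name": "move_arm", "arguments": {"moves": [{"tx":-0.003,"ty":-0.002,"tz":0.004,"ax":0.004,"ay":-0.009,"az":0,"fingers":1.0},{"tx":0,"ty":-0.004,"tz":0.001,"ax":0,"ay":0,"az":0,"fingers":1.0},{"tx":0,"ty":-0.004,"tz":0,"ax":0,"ay":0,"az":0,"fingers":1.0},{"tx":0,"ty":-0.004,"tz":0,"ax":0,"ay":0,"az":0,"fingers":1.0},{"tx":0,"ty":-0.004,"tz":0,"ax":0,"ay":0,"az":0,"fingers":1.0},{"tx":0,"ty":-0.004,"tz":0,"ax":0,"ay":0,"az":0,"fingers":1.0}]}}

```text
time_s: 3.4
eef_pos: [0.5764, -0.128, 0.0508]
eef_rot: [[0.986, 0.168, 0.003], [0.168, -0.986, -0.003], [0.002, 0.004, -1.0]]
ft_force: [0.4, -2.1, 0.2]
grip_width: 0.0003
```

```bash
python3 -c "
from st import *;report()"
```

```text
t 3.4 TCP station mm [  1.2 -49.5] z 50.8 yaw err deg -0.24 tilt [ 0.0031 -0.0034] F station [ 0.  -2.2] 0.2 w 0.0003
```

{"name": "move_arm", "arguments": {"moves": [{"tx":-0.001,"ty":-0.004,"tz":0.001,"ax":0.003,"ay":-0.003,"az":-0.004,"fingers":1.0},{"tx":0,"ty":-0.004,"tz":0,"ax":0,"ay":0,"az":0,"fingers":1.0},{"tx":0,"ty":-0.004,"tz":0,"ax":0,"ay":0,"az":0,"fingers":1.0},{"tx":0,"ty":-0.004,"tz":0,"ax":0,"ay":0,"az":0,"fingers":1.0},{"tx":0,"ty":-0.004,"tz":0,"ax":0,"ay":0,"az":0,"fingers":1.0}]}}

```text
time_s: 3.82
eef_pos: [0.5721, -0.1062, 0.0499]
eef_rot: [[0.985, 0.173, 0.0], [0.173, -0.985, -0.001], [0.0, 0.001, -1.0]]
ft_force: [1.2, -2.6, 2.2]
grip_width: -0.0001
```

```bash
python3 -c "
from st import *;report();snap('side','side2');snap('top','top2')
a=cv2.imread('pics/side2.png')[230:400,200:460]; b=cv2.imread('pics/top2.png')[210:380,250:430]
a=cv2.resize(a,None,fx=1.75,fy=1.75*1);b=cv2.resize(b,(315,a.shape[0]));cv2.imwrite('pics/c2.png',np.hstack([a,b]))"
```

```text
t 3.82 TCP station mm [  0.7 -27.3] z 49.9 yaw err deg 0.03 tilt [ 0.0003 -0.0008] F station [ 0.7 -2.7] 2.2 w -0.0001
```

View pics/c2.png

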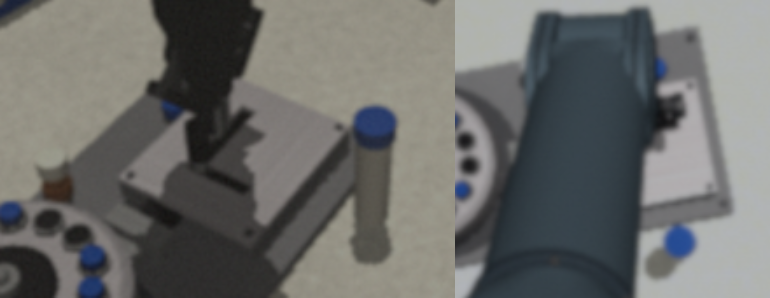

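{"name": "move_arm", "arguments": {"moves": [{"tx":-0.001,"ty":-0.003,"tz":0,"ax":0,"ay":0,"az":0,"fingers":1.0},{"tx":0,"ty":-0.002,"tz":0,"ax":0,"ay":0,"az":0,"fingers":1.0},{"tx":0,"ty":-0.002,"tz":0,"ax":0,"ay":0,"az":0,"fingers":1.0}]}}

```text
time_s: 4.17
eef_pos: [0.5703, -0.1004, 0.05]
eef_rot: [[0.985, 0.173, 0.002], [0.173, -0.985, -0.003], [0.001, 0.003, -1.0]]
ft_force: [1.4, -8.0, 0.1]
grip_width: -0.0
```

```bash
python3 -c "
from st import *;report()"
```

```text
t 4.17 TCP station mm [ -0.  -21.3] z 50.0 yaw err deg 0.03 tilt [ 0.0017 -0.0025] F station [-0.  -8.1] 0.1 w -0.0
```

{"name": "move_arm", "arguments": {"moves": [{"tx":0,"ty":-0.002,"tz":0,"ax":0,"ay":0,"az":0,"fingers":1.0}]}}

```text
time_s: 4.25
eef_pos: [0.5702, -0.1006, 0.0501]
eef_rot: [[0.985, 0.172, 0.003], [0.172, -0.985, -0.005], [0.002, 0.005, -1.0]]
ft_force: [2.0, -7.0, -1.3]
grip_width: -0.0002
```

```bash
python3 -c "
from st import *;report()"
```

```text
t 4.25 TCP station mm [ -0.2 -21.5] z 50.1 yaw err deg -0.05 tilt [ 0.0026 -0.0051] F station [ 0.8 -7.3] -1.3 w -0.0002
```

{"name": "move_arm", "arguments": {"moves": [{"tx":0,"ty":0.006,"tz":0,"ax":0.005,"ay":-0.002,"az":0,"fingers":1.0},{"tx":0,"ty":0.003,"tz":0,"ax":0,"ay":0,"az":0,"fingers":1.0},{"tx":0.009,"ty":0,"tz":0,"ax":0,"ay":0,"az":0,"fingers":1.0},{"tx":0.014,"ty":0,"tz":0,"ax":0,"ay":0,"az":0,"fingers":1.0},{"tx":0.012,"ty":0,"tz":0,"ax":0,"ay":0,"az":0,"fingers":1.0},{"tx":0,"ty":0,"tz":0,"ax":0,"ay":0,"az":0,"fingers":1.0}]}}

```text
time_s: 4.75
eef_pos: [0.6065, -0.1017, 0.049]
eef_rot: [[0.985, 0.171, -0.005], [0.171, -0.985, 0.003], [-0.004, -0.004, -1.0]]
ft_force: [-0.5, 0.2, 0.9]
grip_width: 0.0
```

```bash
python3 -c "
from st import *;report()"
```

```text
t 4.75 TCP station mm [ 35.4 -28.8] z 49.0 yaw err deg -0.1 tilt [-0.0049  0.0034] F station [-0.5  0.3] 0.9 w 0.0
```

{"name": "move_arm", "arguments": {"moves": [{"tx":0,"ty":-0.009,"tz":0,"ax":-0.004,"ay":0.004,"az":0,"fingers":1.0},{"tx":0,"ty":-0.01,"tz":0,"ax":0,"ay":0,"az":0,"fingers":1.0},{"tx":0,"ty":-0.009,"tz":0,"ax":0,"ay":0,"az":0,"fingers":1.0},{"tx":-0.003,"ty":0,"tz":0,"ax":0,"ay":0,"az":0,"fingers":1.0},{"tx":-0.004,"ty":0,"tz":0,"ax":0,"ay":0,"az":0,"fingers":1.0},{"tx":-0.003,"ty":0,"tz":0,"ax":0,"ay":0,"az":0,"fingers":1.0}]}}

```text
time_s: 5.25
eef_pos: [0.5885, -0.069, 0.0481]
eef_rot: [[0.985, 0.175, -0.003], [0.175, -0.985, 0.003], [-0.003, -0.003, -1.0]]
ft_force: [0.1, 0.3, 0.1]
grip_width: 0.0003
```

```bash
python3 -c "
from st import *;report()"
```

```text
t 5.25 TCP station mm [23.3  6.5] z 48.1 yaw err deg 0.12 tilt [-0.0031  0.003 ] F station [0.1 0.3] 0.1 w 0.0003
```

{"name": "move_arm", "arguments": {"moves": [{"tx":0.001,"ty":0.006,"tz":0,"ax":-0.003,"ay":0.003,"az":0.002,"fingers":1.0},{"tx":-0.002,"ty":0,"tz":-0.001,"ax":0,"ay":0,"az":0,"fingers":1.0},{"tx":-0.003,"ty":0,"tz":0,"ax":0,"ay":0,"az":0,"fingers":1.0},{"tx":-0.003,"ty":0,"tz":0,"ax":0,"ay":0,"az":0,"fingers":1.0},{"tx":-0.003,"ty":0,"tz":0,"ax":0,"ay":0,"az":0,"fingers":1.0}]}}

```text
time_s: 5.67
eef_pos: [0.5795, -0.0788, 0.0498]
eef_rot: [[0.985, 0.17, 0.003], [0.17, -0.985, -0.0], [0.003, 0.001, -1.0]]
ft_force: [1.5, 1.4, -0.5]
grip_width: 0.0001
```

```bash
python3 -c "
from st import *;report()"
```

```text
t 5.67 TCP station mm [12.7 -1.6] z 49.8 yaw err deg -0.13 tilt [ 0.0035 -0.0001] F station [1.7 1.1] -0.5 w 0.0001
```

{"name": "move_arm", "arguments": {"moves": [{"tx":-0.004,"ty":-0.001,"tz":0,"ax":0,"ay":-0.003,"az":-0.002,"fingers":1.0},{"tx":-0.004,"ty":0,"tz":0,"ax":0,"ay":0,"az":0,"fingers":1.0},{"tx":-0.004,"ty":0,"tz":0,"ax":0,"ay":0,"az":0,"fingers":1.0},{"tx":-0.004,"ty":0,"tz":0,"ax":0,"ay":0,"az":0,"fingers":1.0},{"tx":-0.004,"ty":0,"tz":0,"ax":0,"ay":0,"az":0,"fingers":1.0},{"tx":-0.004,"ty":0,"tz":0,"ax":0,"ay":0,"az":0,"fingers":1.0}]}}

```text
time_s: 6.17
eef_pos: [0.5543, -0.0828, 0.0501]
eef_rot: [[0.985, 0.172, 0.003], [0.172, -0.985, -0.001], [0.002, 0.001, -1.0]]
ft_force: [1.3, 0.8, -0.7]
grip_width: 0.0004
```

```bash
python3 -c "
from st import *;report()"
```

```text
t 6.17 TCP station mm [-12.7  -1.2] z 50.1 yaw err deg -0.03 tilt [ 0.0026 -0.0009] F station [1.4 0.6] -0.7 w 0.0004
```

{"name": "move_arm", "arguments": {"moves": [{"tx":-0.003,"ty":-0.001,"tz":0,"ax":0,"ay":-0.003,"az":0,"fingers":1.0},{"tx":-0.003,"ty":0,"tz":0,"ax":0,"ay":0,"az":0,"fingers":1.0},{"tx":-0.002,"ty":0,"tz":0,"ax":0,"ay":0,"az":0,"fingers":1.0},{"tx":-0.002,"ty":0,"tz":0,"ax":0,"ay":0,"az":0,"fingers":1.0}]}}

```text
time_s: 6.5
eef_pos: [0.5426, -0.0841, 0.0502]
eef_rot: [[0.985, 0.172, -0.001], [0.172, -0.985, -0.002], [-0.001, 0.002, -1.0]]
ft_force: [3.2, -0.0, -1.3]
grip_width: 0.0001
```

```bash
python3 -c "
from st import *;report()"
```

```text
t 6.5 TCP station mm [-24.5  -0.5] z 50.2 yaw err deg -0.05 tilt [-0.0009 -0.002 ] F station [ 3.1 -0.6] -1.3 w 0.0001
```

{"name": "move_arm", "arguments": {"moves": [{"tx":-0.002,"ty":0,"tz":0,"ax":0,"ay":0,"az":0,"fingers":1.0},{"tx":-0.002,"ty":0,"tz":0,"ax":0,"ay":0,"az":0,"fingers":1.0}]}}

```text
time_s: 6.67
eef_pos: [0.5423, -0.0842, 0.051]
eef_rot: [[0.985, 0.172, 0.007], [0.172, -0.985, -0.001], [0.007, 0.002, -1.0]]
ft_force: [6.8, 1.5, -3.7]
grip_width: -0.0001
```

```bash
python3 -c "
from st import *;report()"
```

```text
t 6.67 TCP station mm [-24.9  -0.4] z 51.0 yaw err deg -0.01 tilt [ 0.0072 -0.0012] F station [7.  0.3] -3.7 w -0.0001
```

{"name": "move_arm", "arguments": {"moves": [{"tx":-0.003,"ty":0,"tz":0,"ax":0,"ay":-0.004,"az":0,"fingers":1.0},{"tx":-0.002,"ty":0,"tz":0,"ax":0,"ay":-0.003,"az":0,"fingers":1.0}]}}

```text
time_s: 6.83
eef_pos: [0.5424, -0.0842, 0.0521]
eef_rot: [[0.985, 0.173, 0.011], [0.173, -0.985, -0.001], [0.011, 0.003, -1.0]]
ft_force: [6.5, 0.3, -3.8]
grip_width: -0.0003
```

```bash
python3 -c "
from st import *;report()"
```

```text
t 6.83 TCP station mm [-24.7  -0.4] z 52.1 yaw err deg 0.04 tilt [ 0.0111 -0.0014] F station [ 6.5 -0.8] -3.8 w -0.0003
```

{"name": "move_arm", "arguments": {"moves": [{"tx":0.006,"ty":0,"tz":0,"ax":0,"ay":0,"az":0,"fingers":1.0},{"tx":0.012,"ty":0,"tz":0,"ax":0,"ay":0,"az":0,"fingers":1.0},{"tx":0,"ty":0,"tz":-0.02,"ax":0,"ay":0,"az":0,"fingers":1.0},{"tx":0,"ty":0,"tz":-0.04,"ax":0,"ay":0,"az":0,"fingers":1.0},{"tx":0,"ty":0,"tz":-0.04,"ax":0,"ay":0,"az":0,"fingers":1.0},{"tx":0,"ty":0,"tz":-0.04,"ax":0,"ay":0,"az":0,"fingers":1.0},{"tx":0,"ty":0.03,"tz":-0.02,"ax":0,"ay":0,"az":0,"fingers":1.0},{"tx":0,"ty":0.04,"tz":0,"ax":0,"ay":0,"az":0,"fingers":1.0},{"tx":0,"ty":0.04,"tz":0,"ax":0,"ay":0,"az":0,"fingers":1.0},{"tx":0,"ty":0.04,"tz":0,"ax":0,"ay":0,"az":0,"fingers":1.0},{"tx":0,"ty":0.04,"tz":0,"ax":0,"ay":0,"az":0,"fingers":1.0},{"tx":0,"ty":0.04,"tz":0,"ax":0,"ay":0,"az":0,"fingers":1.0},{"tx":0,"ty":0.04,"tz":0,"ax":0,"ay":0,"az":0,"fingers":1.0},{"tx":0,"ty":0,"tz":0,"ax":0,"ay":0,"az":0,"fingers":1.0}]}}

```text
time_s: 8.0
eef_pos: [0.6024, -0.3525, 0.2178]
eef_rot: [[0.983, 0.185, -0.013], [0.185, -0.983, -0.0], [-0.012, -0.002, -1.0]]
ft_force: [-2.7, -1.2, -0.4]
grip_width: 0.0003
```

```bash
python3 -c "
from st import *;report();snap('side','side3');snap('top','top3')
a=cv2.imread('pics/side3.png')[230:400,200:460]; b=cv2.imread('pics/top3.png')[210:380,250:430]
a=cv2.resize(a,None,fx=1.75,fy=1.75*1);b=cv2.resize(b,(315,a.shape[0]));cv2.imwrite('pics/c3.png',np.hstack([a,b]))"
```

```text
t 8.0 TCP station mm [ -12.  -275.1] z 217.8 yaw err deg 0.73 tilt [-0.0125 -0.    ] F station [-2.9 -0.7] -0.4 w 0.0003
```

View pics/c3.png

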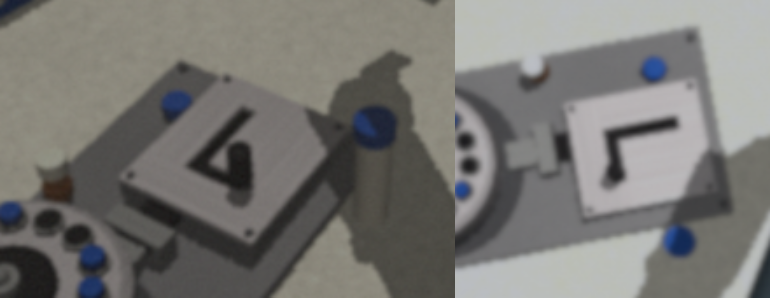

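Run:
```python
from st import *
cal=imaging.calibration('top'); f=192/np.tan(np.radians(cal['fov_y'])/2)
v,u=np.mgrid[0:384,0:512]
Ps={}
for k in('top0','top3'):
    Z=np.load(f'pics/{k}.npz');d=Z['d'];p=Z['p'].astype(int)
    P=np.stack([(u-cal['cx'])/f*d,(v-cal['cy'])/f*d,d],-1)@np.array(cal['rotation']).T+cal['xyz']
    S=np.dstack([(P[...,:2]-t)@R,P[...,2]])*1e3
    ins=(abs(S[...,0]+20)<80)&(S[...,1]>-110)&(S[...,1]<50)
    m=ins&(S[...,2]>62)&(S[...,2]<95)&(S[...,0]>-80)
    print(k,'knob',m.sum(),S[m].mean(0).round(1))
    blue=(p[...,2]>p[...,0]*1.5)&(p[...,2]>40)
    for n,c in(('cap',(67,-59)),('tube',(-134,-55))):
        b=blue&(np.hypot(S[...,0]-c[0],S[...,1]-c[1])<30);print(n,b.sum(),u[b].mean().round(2),v[b].mean().round(2))
    b=(np.hypot(S[...,0]-90,S[...,1]-70)<25)&(S[...,2]>45);print('vial',b.sum(),u[b].mean().round(2),v[b].mean().round(2))
Z=np.load('pics/side3.npz')
```

```text
top0 knob 42 [ -0.6 -48.5  76.7]
cap 67 241.91 165.91
tube 106 251.75 231.47
vial 63 196.11 164.52
top3 knob 42 [-45.8   0.7  76. ]
cap 66 241.94 165.95
tube 106 251.53 231.19
vial 63 196.06 164.6
```

Knob reads (-45.8, 0.7) mm against the expected (-45, 0). The vial, cap and tube have not moved. Handing in.

```bash
python3 -c "
from cell import workorder; print(workorder.close_job())"
```

```text
the job is handed in; nothing more can be done
None
```

The rotor is latched. With the fingers shut, I pushed the knob along the long leg to the corner, then along the short leg to its closed end. The stop showed at about 8 N at the corner and 7 N at the end. I then backed off, lifted clear and handed the job in after about 8 s of robot time.

- **Knob position:** the last top-view depth check put the knob at station x -45.8, y 0.7 mm, against an ideal of -45, 0. That is within the measuring accuracy of about 2 mm. The side view also showed it at the closed end of the short leg.
- **Loose things:** the vial, tube cap and tube were within 0.4 pixel of where they started in the top view. I did not measure the bottle, beaker, marker and hex key again; the tool only passed over or near them at about 0.22 m height.
- **Checks that disagreed:** the force reading was still about 3 N in free air straight after the fast retreat. I put this down to the motion and did not check it again. The first move call was refused because rows need all their keys; nothing moved.

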